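Load the sample rack under the sprung hold-down arm

TASK

Take the green rack of milk samples by its fin, set it on the clamp station's deck in the mouth of the guides, and push it ramp first along the deck so that it lifts the sprung red arm and runs in under its roller until its nose rests against the yellow stop. Feel for the stop and push gently, as it is held by friction only and must keep its setting; then let go, leaving the rack flat on the deck with the arm bearing down on its toe. Keep the rack upright throughout and leave the blue rack, bottles, loose cups and cap bin where they are.

Things in the scene. Friction and masses are not known exactly. Their poses are not given: they have to be found in the camera images.
- green_rack_fin (a point): centre of the green sample rack's grip fin: upright, 24 mm along x, 12 mm across y (pinch it across y), top 70 mm over the rack's underside. This point is 47 mm over the underside, near the centre of mass. Rack 170 mm long (x), 76 wide, body 24 thick, about 0.26 kg; two white-capped cups, 33 mm wide, tops at 62 mm, stand 46 mm behind the fin. Axes: +x to the nose, z up
- green_rack_nose (a point): front face of the green rack's blunt nose (6 mm high), mid-width, 3 mm over the underside: 103 mm ahead of and 44 mm below the fin point. From the nose a ramp rises backwards over 34 mm to the flat toe, 24 mm over the underside, which runs back to the fin. Axes as the rack's
- blue_rack_fin (a point): the same point on a blue rack of the same shape; not wanted, leave alone
- deck_mid (a point): on the clamp station's slick grey deck, centre line, 12 mm over the table. Station is fixed; axes: +x the way in, z up. Deck reaches 165 mm behind, 180 ahead, 116 wide. Guide rails 12 mm high, 80 mm apart (2 mm free each side of the rack), run 10 to 125 mm ahead; from 28 mm behind to 10 ahead they flare from about 100 mm. A rack set down with its nose 10 mm behind this point is clear of the arm
- hold_arm (a joint): angle of the red sprung hold-down arm, rad: 0 at rest (lowest), grows as it is pushed back and up, at most 0.7; about 0.18 with its roller on a rack's toe. Springs down with about 5 N at the roller at rest, 7 N on the toe. Its hinge is 160 mm ahead of deck_mid between white cheeks, tops 74 mm over the table
- roller_mid (a point): centre of the free-turning steel roller (20 mm diameter, 24 wide) at the arm's tip, 82 mm from the hinge, 78 mm ahead of deck_mid. At rest its underside is 9 mm over the deck, so a rack's ramp pushed against it along the deck lifts the arm (push of some 5 to 15 N; a steady 5 to 10 N once on the toe; meeting the stop adds to that sharply). Axes turn with the arm
- stop_track (a point): mark on the deck, centre line, 117 mm ahead of deck_mid, where the track of the yellow stop begins. The stop (block 64 mm wide, 14 long, 19 high, under the arm) is set anew each time with its near face 0 to 20 mm ahead of this mark; its position is not measured: look or feel for it with the nose. Friction alone holds it: a push on it beyond about 10 N shifts it. Axes as deck_mid
- amber_a: amber glass bottle with red cap, 52 mm wide, 110 mm high, standing; origin at its foot; leave alone
- amber_b: a second such bottle with a paper label; leave alone
- cup_a: loose sample cup with white cap, 35 mm wide, 41 high; origin at its foot; leave alone
- cup_b: loose sample cup with yellow cap, same size; leave alone
- cap_bin: white open bin of spare caps, 120 x 100 x 50 mm; origin at its underside; leave alone

How it is judged:
On the way:
1. the rack's ramp is under the roller and has pushed the arm part of the way up (value of joint hold_arm above 0.08 rad and contact force between green_rack and hold_arm above 1 N), for 0.05 s.
At the end, for the whole second after the job is handed in: The green rack lies flat (tilt under 0.03 rad) between the guides, nose first, square within 0.08 rad, its nose face within 2 mm of the stop (nose point within 9 mm of the 14 mm block's middle); the roller bears on its toe (over 3 N, arm at 0.15 to 0.22 rad); the rack is still and released (horizontal distance between green_rack_nose and stop_c0 below 0.009 m and y of green_rack_nose in the frame of stop_track between -0.006 and 0.006 m and x of green_rack_fin in the frame of stop_track below -0.08 m and angle between the x axis of green_rack_nose and the x axis of stop_track, either way round below 0.08 rad and angle between green_rack_nose's own z axis and vertical below 0.03 rad and value of joint hold_arm between 0.15 and 0.22 rad and contact force between green_rack and hold_arm above 3 N and linear speed of green_rack below 0.01 m/s); the robot touches nothing.
It fails at once if the yellow stop shifted more than 2 mm from its setting (distance of stop_c0 from where it was at the start of the episode above 0.002 m).
It fails at once if the green rack tipped by more than 0.4 rad (angle between green_rack_fin's own z axis and vertical above 0.4 rad).
It fails at once if a bystander (blue rack, bottle, loose cup, cap bin) moved more than 15 mm (distance of any of blue_rack_fin, amber_a, amber_b, cup_a, cup_b, cap_bin from where it was at the start of the episode above 0.015 m).
It also fails if it takes over 48 s, if anything falls off the work surface, if the arm or the gripper's body presses on something with over 40 N, if the wrist force passes 120 N, or if a joint passes its speed limit or range.

ROBOT

A 6-joint arm with a two-finger parallel gripper is mounted at the origin on the work surface. World frame = base frame: x ahead of the robot, y to its left, z up, the work surface at z = 0. Lengths are in m, angles in rad, forces in N, time in s.
With the tool pointing down it reaches from about 0.275 to 0.825 m from the base axis. Payload 4.9 kg.
Tool frame: the origin (TCP) lies midway between the tips of the shut fingers; the grasp point (between the pads) lies 19 mm behind it (bot.tcp_to_grasp is the z of the grasp point in the tool frame, in m); z points along the fingers, y is the line along which they close (so a half turn about z gives the same grasp; the last joint's range is limited). The gripper opens to 85 mm and grips with 20 to 120 N. Pads are 22 mm wide; open, the fingers measure 114 mm over their backs; the gripper's body (76 mm by 85 mm) begins 54 mm behind the grasp point. The pads swing forward as they close: fully open they stand 13 mm farther back than shut.
Start: joints at [1.051, 0.326, -0.193, 1.052, 0, 1.437], TCP at [0.207, 0.51, 0.231] pointing down, gripper open.
Joint ranges: [-2.65, 2.65], [-0.97, 1.79], [-1.3, 1.35], [-1.93, 2.1], [-1.47, 1.37], [-3.14, 3.14]. Speed limits (rad/s): [2.57, 2.57, 3.14, 3.14, 3.14, 3.14].

INTERFACE

Orientations are given as a 3x3 rotation matrix whose columns are the frame's x, y, z axes.
In Python, from rig import bot, grab_frame, calibration, sign_off gives the robot as it stands.
- The arm moves only by the tool apply_moves, never from a script. Its argument "moves" is a list of rows, each an object with "jaw": the finger opening in mm, from 0 to 85.4; "dp": the shift along the tool's x, y, z normalised to -1 to 1, where 1 is 0.05 m, a list of three; "dr": the turn, a rotation vector about the tool's x, y, z normalised to -1 to 1, where 1 is 8 degrees, a list of three. In form: [{"jaw": jaw, "dp": [dx, dy, dz], "dr": [ax, ay, az]}, ...]. A call has exactly 8 rows; each row shifts and turns the commanded pose from where the row before left it, along the tool's axes as they then stand; what a row does not reach is not made up. A row lasts 1/8 s, in which the tool goes at most 62.5 mm and 10.7 degrees, less where a joint would pass 70% of its speed; a pose out of reach is approached as far as the arm can. A call with a number of a shift or a turn outside -1 to 1 is refused whole. A call with a gripper value outside its range is refused whole. The fingers move at their own pace and stop on an object; "newtons" is the grip in N (left out, the last holds). Time passes only in rows, so rows that do not move let the fingers close, or fill a call up. It gives the time, the measured TCP pose, the force, the opening and the grip force at its end, in the units of the state.
- bot.get_state(): the state, without advancing time (a new reading comes with each control period).
- grab_frame(name): name is "scene" or "side" or "wrist"; returns the picture (420x560x3 uint8, red, green, blue); there is no depth.
- calibration(name): a dict with "vertical_fov" (degrees; the focal length in pixels is half the picture's height over the tangent of half this angle, whatever the lens; pixels are square), "cx", "cy" (the principal point, pixels), "origin" and "orientation" of the camera in the world; the wrist camera has in their place "hand_eye" (4x4, takes a point from camera to tool coordinates, whose origin is the TCP and whose axes are the flange's). Camera axes: x right, y up, looking along -z (the intrinsics and any distortion apply to the point x, -y, -z); pixel columns grow to the right and rows downward; lengths in m; the calibration is good to about 2 mm. A picture is of the moment at which its call begins: read the wrist's pose just before it. calibration takes no time and is no camera call.
- sign_off(): hands the job in; it is judged then, once.
The state is a dict: "time": time; "joint_pos": joint angles; "joint_velocities": joint speeds; "joint_efforts": joint torques, N m; "tcp_pos": TCP position; "eef_rot": TCP orientation; "wrist_force": force on the tool from outside, world axes, zero at the start; "ft_torque": the same for the moment, N m; "gripper_width": finger opening in m; "finger_force": force on a finger pad.
Only numpy, scipy, OpenCV 4.12 (cv2) and the standard library are available. Lean on these libraries where they do the work, as an engineer would, in place of code of your own. Each camera call takes 0.05 s, during which the arm holds its last target. There are 200 camera calls.

## Working session

There is one attempt and no reset: what is moved stays moved. The work goes in short steps, Python scripts to look and compute and a tool call to move; the robot and the scene stay as the last step left them, time stands still between calls to the robot, and variables do not carry over. Pictures are saved under pics/ and viewed, at most 10 in all, crops included, and the job is handed in when it is done.

Besides the shell and the picture viewer there is one more tool, called after ">>>" as name(argument=value, ...), one argument or row to a line, values as JSON. apply_moves: Moves the arm, as the interface text tells. Scaled input: -1 to 1 covers 0.05 m each way for a shift and 8 degrees each way for a turn. Its arguments: {"type":"object","properties":{"moves":{"type":"array","items":{"type":"object","properties":{"jaw":{"type":"number"},"dp":{"type":"array","items":{"type":"number"}},"dr":{"type":"array","items":{"type":"number"}}}}},"newtons":{"type":"number"}},"required":["moves"]}

```bash
mkdir -p pics; ls; python3 - <<'E'
from rig import bot,grab_frame,calibration
import cv2,numpy as np
s=bot.get_state();print(s)
for n in ("scene","side","wrist"):
    im=grab_frame(n);cv2.imwrite(f"pics/{n}0.png",im[:,:,::-1]);print(n,calibration(n))
a=cv2.imread("pics/scene0.png");cv2.imwrite("pics/scene0b.png",cv2.resize(a,(800,600),interpolation=cv2.INTER_CUBIC))
a=cv2.imread("pics/side0.png");cv2.imwrite("pics/side0b.png",cv2.resize(a,(800,600),interpolation=cv2.INTER_CUBIC))
E
```

```text
pics
{'time': 0.0, 'joint_pos': array([ 1.05083262e+00,  3.26925999e-01, -1.93582764e-01,  1.05199977e+00,
        3.64730893e-05,  1.43660164e+00]), 'joint_velocities': array([-1.54107842e-03,  4.75928544e-05,  5.57412496e-04, -7.72447690e-04,
        3.39633656e-04,  1.63554687e-03]), 'joint_efforts': array([ 2.96554528e-03, -4.43396723e+01,  2.62443334e+01,  1.53111893e-02,
        1.31653942e-04, -5.85611389e-06]), 'tcp_pos': array([0.20663595, 0.50908348, 0.230512  ]), 'eef_rot': array([[-9.26509215e-01,  3.76271040e-01, -8.82359334e-04],
       [ 3.76271981e-01,  9.26508090e-01, -1.46779342e-03],
       [ 2.65224903e-04, -1.69193123e-03, -9.99998534e-01]]), 'wrist_force': array([-0.76457023, -0.65933104,  0.12856386]), 'ft_torque': array([-0.03533072,  0.04373271,  0.00763903]), 'finger_force': 0.0, 'gripper_width': 0.08542702229079428}
scene {'vertical_fov': 48.31650602319165, 'cx': 280.8952743738457, 'cy': 207.53781246038432, 'origin': array([ 1.22153773, -0.07652934,  1.08860701]), 'orientation': array([[ 0.02774365, -0.85161469,  0.52343357],
       [ 0.99955248,  0.02949409, -0.00499323],
       [-0.01118589,  0.52333786,  0.85205185]])}
side {'vertical_fov': 57.16503512264009, 'cx': 277.35435529199884, 'cy': 210.578912121104, 'origin': array([ 0.37873299, -0.66432247,  0.80718313]), 'orientation': array([[ 0.93306914,  0.25753012, -0.25111792],
       [-0.35936841,  0.69727044, -0.62021632],
       [ 0.01537272,  0.66894855,  0.74314972]])}
wrist {'vertical_fov': 68.48257681786602, 'cx': 275.99403589869814, 'cy': 208.10932156104911, 'hand_eye': array([[-3.68043490e-04,  9.56211703e-01,  2.92675662e-01,
         7.48482949e-02],
       [ 9.99999560e-01,  9.92893850e-05,  9.33120486e-04,
         8.49799670e-04],
       [ 8.63201143e-04,  2.92675877e-01, -9.56211319e-01,
        -1.42370287e-01],
       [ 0.00000000e+00,  0.00000000e+00,  0.00000000e+00,
         1.00000000e+00]])}
```

View pics/scene0b.png

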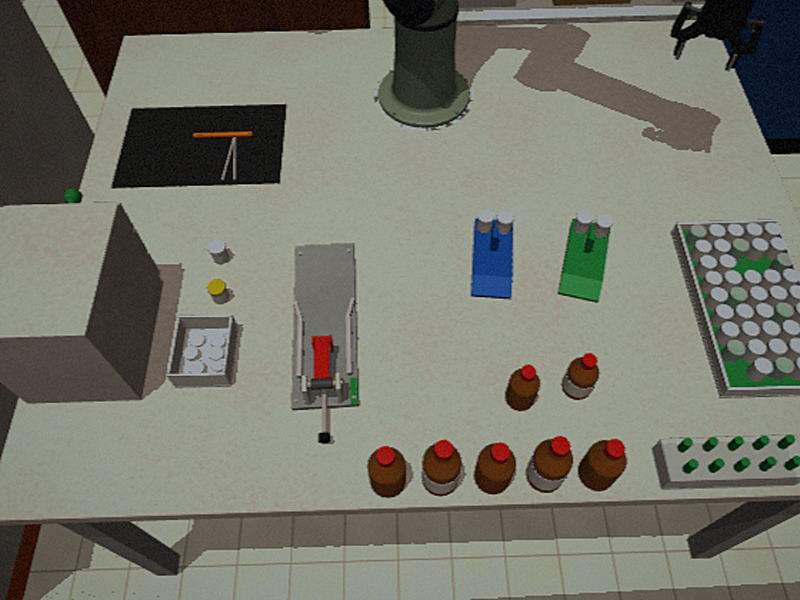

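View pics/side0b.png

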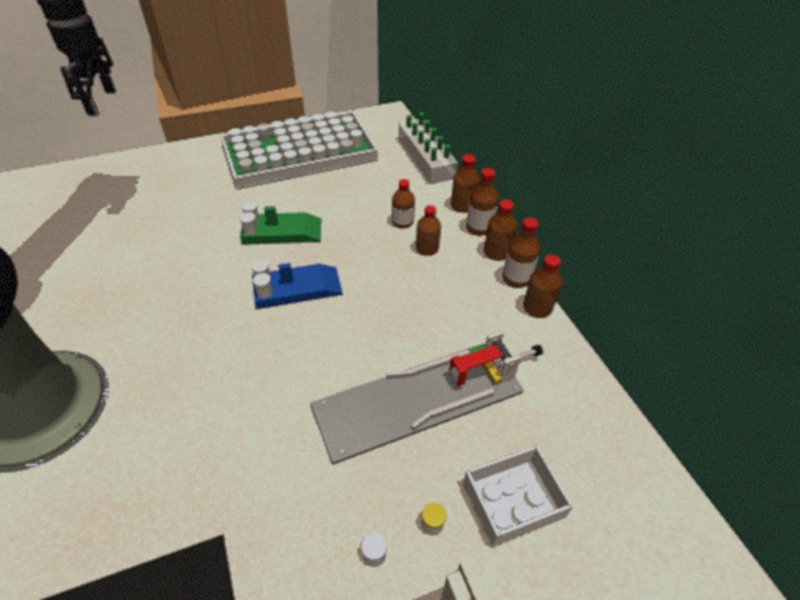

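The scene view shows the green rack at about (585,258) with its nose down (world +x), the blue rack at (493,258), and the deck spanning (295,244) to (358,405). The side view shows the yellow stop at about (492,370), under the arm. Next I'll take enlarged crops for accurate pixels.

```bash
cat > h.py <<'E'
import numpy as np,cv2
from rig import bot,grab_frame,calibration
def cam(n,st=None):
    c=calibration(n);f=210/np.tan(np.radians(c['vertical_fov'])/2)
    if n=='wrist':
        T=np.eye(4);T[:3,:3]=st['eef_rot'];T[:3,3]=st['tcp_pos'];T=T@c['hand_eye'];return f,c['cx'],c['cy'],T[:3,3],T[:3,:3]
    return f,c['cx'],c['cy'],c['origin'],c['orientation']
def pt(C,u,v,z):
    f,cx,cy,o,R=C;d=R@np.array([(u-cx)/f,-(v-cy)/f,-1]);return o+d*(z-o[2])/d[2]
def px(C,p):
    f,cx,cy,o,R=C;q=R.T@(np.array(p)-o);return np.array([cx-f*q[0]/q[2],cy+f*q[1]/q[2]])
def crop(im,x,y,w,h,s): return cv2.resize(im[y:y+h,x:x+w],None,fx=s,fy=s,interpolation=cv2.INTER_CUBIC)
E
python3 - <<'E'
from h import *
a=cv2.imread("pics/scene0.png")
cv2.imwrite("pics/m.png",np.hstack([crop(a,195,162,65,130,4.6),crop(a,325,140,115,80,4.2) if 0 else cv2.copyMakeBorder(crop(a,385,145,60,75,8),0,-2 if 0 else 598-600,0,0,0) if 0 else cv2.resize(a[145:220,385:445],(478,598),interpolation=cv2.INTER_CUBIC)]))
E
```

```text
(no output)
```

View pics/m.png

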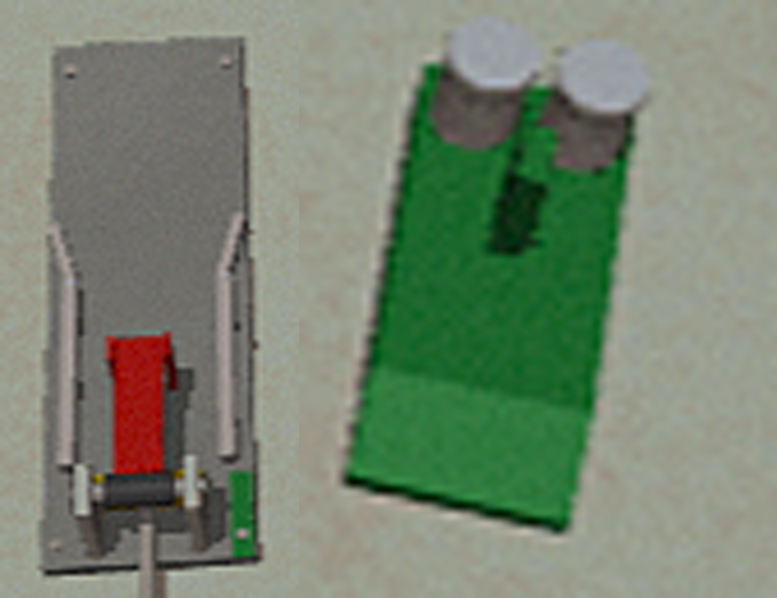

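The crop shows the deck corners at (55,47), (243,38), (261,558) and (43,570). The rack's nose corners are at (347,486) and (567,530), and its toe edge runs (375,367) to (592,409).

```bash
python3 - <<'E'
from h import *
C=cam('scene')
S=lambda u,v:(195+u/4.6,162+v/4.6)
G=lambda u,v:(385+(u-299)/7.967,145+v/7.967)
c=[pt(C,*S(*q),.012)[:2] for q in [(55,47),(243,38),(261,558),(43,570)]]
print(np.round(c,4))
b=(c[0]+c[1])/2;f=(c[2]+c[3])/2;d=f-b;print('len',np.linalg.norm(d),'yaw',np.degrees(np.arctan2(d[1],d[0])),'w',np.linalg.norm(c[0]-c[1]),np.linalg.norm(c[2]-c[3]))
u=d/np.linalg.norm(d);m=(b+f)/2-u*.0075;print('deck_mid',m,'u',u)
# side check
print('side px of deck corners(800)',[np.round(px(cam('side'),(*q,.012))/.7,0) for q in c])
n=[pt(C,*G(*q),z)[:2] for q,z in [((347,486),.001),((567,530),.001),((375,367),.024),((592,409),.024),((425,65),.024),((634,112),.024)]]
print(np.round(n,4))
nm=(n[0]+n[1])/2;t=(n[2]+n[3])/2;bk=(n[4]+n[5])/2
for A,B in((n[2],n[4]),(n[3],n[5])):
  e=A-B;print(np.degrees(np.arctan2(e[1],e[0])),np.linalg.norm(e))
w=n[3]-n[2];print('wyaw',np.degrees(np.arctan2(-w[0],w[1])),np.linalg.norm(w))
y=np.arctan2(*(t-bk)[::-1]);r=np.array([np.cos(y),np.sin(y)]);print('yaw',np.degrees(y),'fin from nose',nm-.103*r,'from toe',t-.069*r,'back',bk+.067*r)
E
```

```text
[[ 0.4354 -0.2766]
 [ 0.4327 -0.1607]
 [ 0.776  -0.1479]
 [ 0.7791 -0.2641]]
len 0.34375869275272036 yaw 2.105488562888889 w 0.11592857267209714 0.11624398624791757
deck_mid [ 0.59830656 -0.21256251] u [0.99932488 0.03673944]
side px of deck corners(800) [array([332., 462.]), array([310., 401.]), array([490., 339.]), array([524., 389.])]
[[0.5589 0.2298]
 [0.5789 0.3015]
 [0.5257 0.24  ]
 [0.5452 0.3106]
 [0.3967 0.278 ]
 [0.4205 0.3487]]
-16.418393184676827 0.1344142501802666
-17.002396188703983 0.13043282663378974
wyaw -15.485976325586057 0.07322804460288054
yaw -16.70600501498683 fin from nose [0.4702413  0.29522128] from toe [0.46937079 0.29510882] back [0.47279794 0.29408024]
```

>>> apply_moves(
  moves=[
    {"jaw": 85,"dp": [-0.927,-0.283,0.2],"dr": [0,0,0]},
    {"jaw": 85,"dp": [-0.927,-0.283,0.2],"dr": [0,0,0]},
    {"jaw": 85,"dp": [-0.927,-0.283,0.2],"dr": [0,0,0]},
    {"jaw": 85,"dp": [-0.927,-0.283,0.2],"dr": [0,0,0]},
    {"jaw": 85,"dp": [-0.927,-0.283,0.2],"dr": [0,0,0]},
    {"jaw": 85,"dp": [-0.927,-0.283,0.2],"dr": [0,0,0]},
    {"jaw": 85,"dp": [-0.927,-0.283,0.2],"dr": [0,0,0]},
    {"jaw": 85,"dp": [0,0,0],"dr": [0,0,-0.7]},
  ],
  newtons=40,
)

```text
time: 1.15
tcp_pos: [0.4723, 0.2932, 0.1601]
eef_rot: [[-0.958, 0.286, -0.001], [0.286, 0.958, -0.001], [0.0, -0.001, -1.0]]
wrist_force: [-1.0, -0.2, 0.5]
gripper_width: 0.0851
finger_force: 0.0
```

```bash
python3 - <<'E'
from h import *
s=bot.get_state();im=grab_frame('wrist')
print(s['time'],s['tcp_pos'],s['eef_rot'][:,:2])
cv2.imwrite("pics/w1.png",cv2.resize(im[:,:,::-1],(800,600),interpolation=cv2.INTER_CUBIC))
C=cam('wrist',s)
for y in(-16.5,):
  r=np.array([np.cos(np.radians(y)),np.sin(np.radians(y)),0])
  print(px(C,np.array([.4705,.295,.070]))/.7,px(C,np.array([.4705,.295,.0])+.103*r)/.7)
E
```

```text
1.15 [0.4723294  0.29319909 0.16006631] [[-9.58154884e-01  2.86249245e-01]
 [ 2.86249936e-01  9.58154424e-01]
 [ 4.37743108e-04 -1.21233212e-03]]
[395.49187925 299.74301658] [395.69690986 400.07377398]
```

View pics/w1.png

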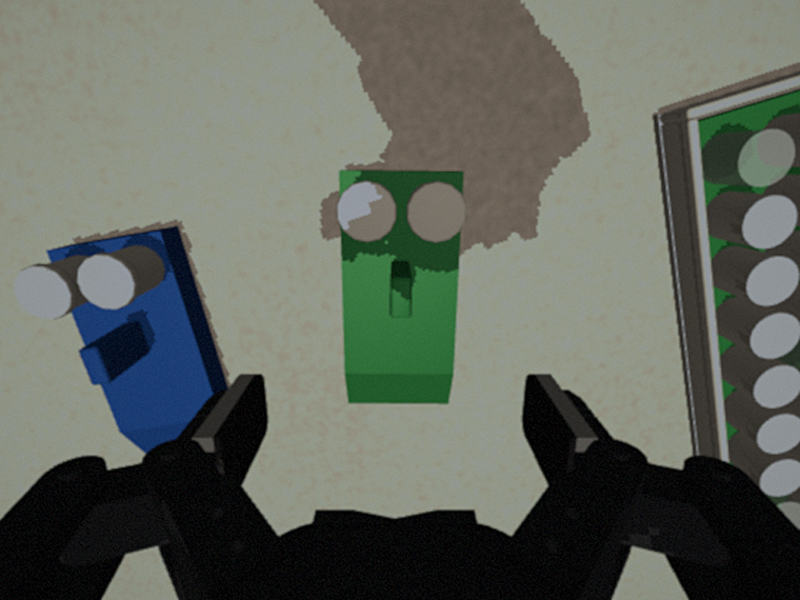

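The wrist view shows the green rack square to the tool. The fin top is centred at (401,298), the caps at (367,211) and (436,212), and the nose edge runs from (348,403) to (449,403).

```bash
python3 - <<'E'
from h import *
s=bot.get_state();C=cam('wrist',s);R=s['eef_rot'];t=s['tcp_pos']
P=lambda u,v,z:R.T@(pt(C,u*.7,v*.7,z)-t)
for n,a in dict(fin=(401,298,.07),caps=(401.5,211.5,.062),capL=(367,211,.062),capR=(436,212,.062),noseL=(348,403,.004),noseR=(449,403,.004),backL=(340,170,.024),backR=(463,170,.024)).items(): print(n,np.round(P(*a)*1e3,1))
E
```

```text
fin [ 3.1  4.4 90.4]
caps [49.5  4.5 98.4]
capL [ 49.7 -14.1  98.4]
capR [49.2 23.1 98.4]
noseL [-101.2  -34.8  156.3]
noseR [-101.1   42.4  156.2]
backL [ 70.4 -32.4 136.5]
backR [ 70.4  42.4 136.4]
```

>>> apply_moves(
  moves=[
    {"jaw": 45,"dp": [0.054,0.088,0],"dr": [0,0,0]},
    {"jaw": 45,"dp": [0,0,0.6],"dr": [0,0,0]},
    {"jaw": 45,"dp": [0,0,0.6],"dr": [0,0,0]},
    {"jaw": 45,"dp": [0,0,0.6],"dr": [0,0,0]},
    {"jaw": 45,"dp": [0,0,0.5],"dr": [0,0,0]},
    {"jaw": 45,"dp": [0,0,0.32],"dr": [0,0,0]},
    {"jaw": 45,"dp": [0,0,0],"dr": [0,0,0]},
    {"jaw": 45,"dp": [0,0,0],"dr": [0,0,0]},
  ],
)

```text
time: 2.2
tcp_pos: [0.4695, 0.3013, 0.0312]
eef_rot: [[-0.959, 0.284, 0.001], [0.284, 0.959, 0.001], [-0.001, 0.001, -1.0]]
wrist_force: [0.6, -0.4, 0.3]
gripper_width: 0.0447
finger_force: 0.0
```

>>> apply_moves(
  moves=[
    {"jaw": 5,"dp": [0,0,0],"dr": [0,0,0]},
    {"jaw": 5,"dp": [0,0,0],"dr": [0,0,0]},
    {"jaw": 5,"dp": [0,0,0],"dr": [0,0,0]},
    {"jaw": 5,"dp": [0,0,0],"dr": [0,0,0]},
    {"jaw": 5,"dp": [0,0,0],"dr": [0,0,0]},
    {"jaw": 5,"dp": [0,0,-0.2],"dr": [0,0,0]},
    {"jaw": 5,"dp": [0,0,-0.2],"dr": [0,0,0]},
    {"jaw": 5,"dp": [0,0,-0.2],"dr": [0,0,0]},
  ],
  newtons=60,
)

```text
time: 3.2
tcp_pos: [0.4689, 0.3008, 0.061]
eef_rot: [[-0.959, 0.284, -0.0], [0.284, 0.959, 0.0], [0.0, 0.0, -1.0]]
wrist_force: [0.3, 0.6, -3.1]
gripper_width: 0.0113
finger_force: 58.4
```

>>> apply_moves(
  moves=[
    {"jaw": 5,"dp": [0,0,-0.9],"dr": [0,0,0]},
    {"jaw": 5,"dp": [0,0,-0.9],"dr": [0,0,0]},
    {"jaw": 5,"dp": [-0.293,-0.895,0],"dr": [0,0,0]},
    {"jaw": 5,"dp": [-0.293,-0.895,0],"dr": [0,0,0]},
    {"jaw": 5,"dp": [-0.293,-0.895,0],"dr": [0,0,0]},
    {"jaw": 5,"dp": [-0.293,-0.895,0],"dr": [0,0,0]},
    {"jaw": 5,"dp": [-0.293,-0.895,0],"dr": [0,0,0]},
    {"jaw": 5,"dp": [-0.293,-0.895,0],"dr": [0,0,0]},
  ],
)

```text
time: 4.2
tcp_pos: [0.4769, 0.0169, 0.1509]
eef_rot: [[-0.959, 0.284, 0.001], [0.284, 0.959, 0.0], [-0.001, 0.0, -1.0]]
wrist_force: [1.2, 0.9, -3.5]
gripper_width: 0.0115
finger_force: 59.4
```

>>> apply_moves(
  moves=[
    {"jaw": 5,"dp": [-0.293,-0.895,0],"dr": [0,0,0]},
    {"jaw": 5,"dp": [-0.293,-0.895,0],"dr": [0,0,0]},
    {"jaw": 5,"dp": [-0.293,-0.895,0],"dr": [0,0,0]},
    {"jaw": 5,"dp": [-0.293,-0.895,0],"dr": [0,0,0]},
    {"jaw": 5,"dp": [-0.293,-0.895,0],"dr": [0,0,0]},
    {"jaw": 5,"dp": [0,0,0],"dr": [0,0,-0.775]},
    {"jaw": 5,"dp": [0,0,0],"dr": [0,0,-0.775]},
    {"jaw": 5,"dp": [0,0,0],"dr": [0,0,-0.775]},
  ],
)

```text
time: 5.2
tcp_pos: [0.4835, -0.2172, 0.1507]
eef_rot: [[-0.999, -0.04, 0.0], [-0.04, 0.999, 0.0], [-0.0, 0.0, -1.0]]
wrist_force: [0.1, -0.3, -2.8]
gripper_width: 0.0115
finger_force: 59.9
```

>>> apply_moves(
  moves=[
    {"jaw": 5,"dp": [0,0,0.5],"dr": [0,0,0]},
    {"jaw": 5,"dp": [0,0,0.5],"dr": [0,0,0]},
    {"jaw": 5,"dp": [0,0,0],"dr": [0,0,0]},
    {"jaw": 5,"dp": [0,0,0],"dr": [0,0,0]},
    {"jaw": 5,"dp": [0,0,0],"dr": [0,0,0]},
    {"jaw": 5,"dp": [0,0,0],"dr": [0,0,0]},
    {"jaw": 5,"dp": [0,0,0],"dr": [0,0,0]},
    {"jaw": 5,"dp": [0,0,0],"dr": [0,0,0]},
  ],
)

```text
time: 6.2
tcp_pos: [0.4837, -0.2171, 0.1004]
eef_rot: [[-0.999, -0.037, 0.0], [-0.037, 0.999, -0.0], [-0.0, -0.0, -1.0]]
wrist_force: [-0.6, -0.8, -3.0]
gripper_width: 0.011
finger_force: 59.8
```

```bash
python3 - <<'E'
from h import *
s=bot.get_state();im=grab_frame('wrist')[:,:,::-1]
print(s['time'],s['tcp_pos'],s['eef_rot'],s['wrist_force'],s['gripper_width'])
cv2.imwrite("pics/w2.png",cv2.resize(im,(800,600),interpolation=cv2.INTER_CUBIC))
im=grab_frame('scene')[:,:,::-1];cv2.imwrite("pics/s2.png",im)
im=grab_frame('side')[:,:,::-1];cv2.imwrite("pics/d2.png",im)
E
```

```text
6.2 [ 0.48367106 -0.21705933  0.10044669] [[-9.99331414e-01 -3.65607327e-02  1.93005638e-04]
 [-3.65607581e-02  9.99331424e-01 -1.29589718e-04]
 [-1.88138704e-04 -1.36559509e-04 -9.99999973e-01]] [-0.60729345 -0.81261423 -2.96199349] 0.011037716226418236
```

View pics/w2.png

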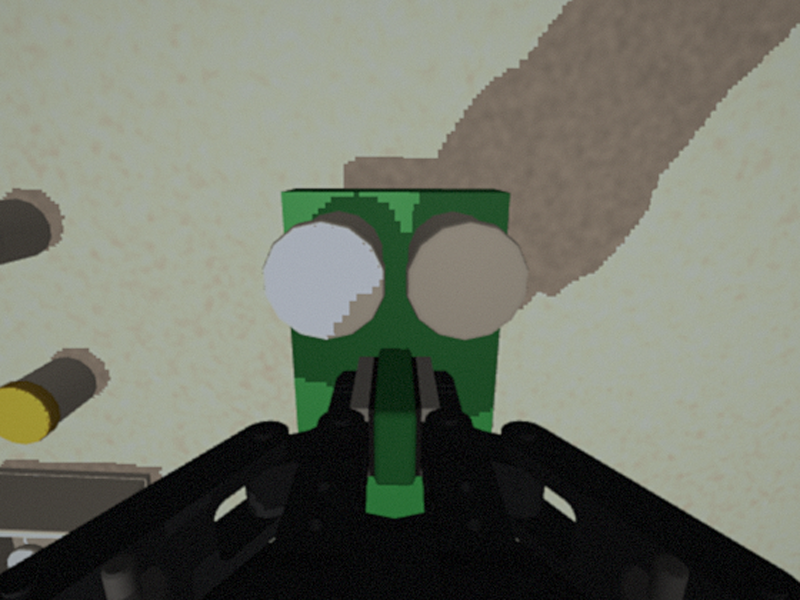

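The wrist view shows the rack square in the fingers, with caps at (323,280) and (467,280) and the back edge at (283–509,190). Next I'll work out the grip offset and look at the scene and side crops.

```bash
python3 - <<'E'
from h import *
s=bot.get_state();C=cam('wrist',s);R=s['eef_rot'];t=s['tcp_pos'];b=t[2]-.031
for n,(u,v,z) in dict(capL=(323,280,.062),capR=(467,280,.062),backL=(283,190,.024),backR=(509,190,.024)).items(): print(n,np.round(R.T@(pt(C,u*.7,v*.7,z+b)-t)*1e3,1))
a=cv2.imread("pics/s2.png");d=cv2.imread("pics/d2.png")
cv2.imwrite("pics/m2.png",np.hstack([crop(a,190,130,80,160,3.7),crop(d,190,190,190,150,3.0 if 0 else 2.6)[:390].copy() if 0 else cv2.resize(d[200:350,190:380],(500,592))[:] if 0 else cv2.copyMakeBorder(crop(d,200,215,170,130,2.9),0,592-377,0,0,cv2.BORDER_CONSTANT)]))
E
```

```text
capL [ 45.2 -17.8 -31. ]
capR [ 45.2  19.8 -31. ]
backL [ 65.8 -36.    7. ]
backR [65.8 38.6  7. ]
```

View pics/m2.png

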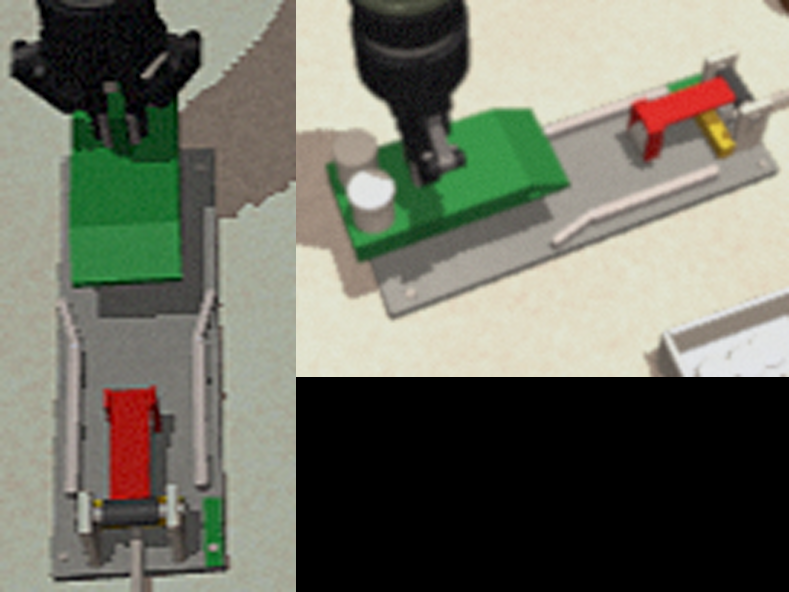

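The scene crop shows the held rack's nose edge running (74,285) to (182,278). The rails run along u≈72 and u≈201, and the arm is clear ahead. The side crop shows the rack level and the yellow stop just under the arm's hinge end at about (713,130).

```bash
python3 - <<'E'
from h import *
C=cam('scene');S=lambda u,v:(190+u/3.7,130+v/3.7)
m=np.array([.5983,-.2126]);u=np.array([.99932,.03674]);n=np.array([-u[1],u[0]])
s=bot.get_state();b=s['tcp_pos'][2]-.031
def st(p,z):
    q=pt(C,*S(*p),z)[:2]-m;return np.round([q@u*1e3,q@n*1e3],1)
for k,p,z in [('noseL',(74,285),b+.001),('noseR',(182,278),b+.001),('toeL',(71,228),b+.024),('toeR',(180,220),b+.024),
 ('railL0',(72,342),.024),('railR0',(199,342),.024),('railL1',(70,490),.024),('railR1',(203,485),.024),('flareL',(60,300),.024),('flareR',(212,292),.024),('rollL',(106,393),.045),('rollR',(156,390),.045)]: print(k,st(p,z))
q=s['tcp_pos'][:2]-m;print('tcp',q@u,q@n,np.degrees(np.arctan2(s['eef_rot'][1,1],s['eef_rot'][0,1]))-90)
# side check
C=cam('side');S=lambda u,v:(200+(u-296)/2.9,215+v/2.9)
for k,p,z in [('deckbackR',(392,317),.012),('deckfrontR',(777,168),.012),('noseR bottom',(570,186),b+.001),('railR1',(716,171),.024),('stop near bottom?',(722,156),.012),('stop near top R',(727,142),.031),('stop near top L',(700,112),.031)]: print(k,st(p,z))
E
```

```text
noseL [-11.6 -38.9]
noseR [-12.   35.8]
toeL [-43.7 -38.2]
toeR [-44.9  37. ]
railL0 [  6.9 -46.5]
railR0 [13.2 43.4]
railL1 [122.  -46.1]
railR1 [124.6  43.5]
flareL [-28.7 -55.7]
flareR [-27.6  53.7]
rollL [ 61.  -19.5]
rollR [61.1 14.6]
tcp -0.11478906067173873 -0.00020938793774044246 2.0928114937048576
deckbackR [-164.5  -61.1]
deckfrontR [175.8 -59.7]
noseR bottom [-10.  -40.6]
railR1 [121.4 -48.6]
stop near bottom? [139.  -31.5]
stop near top R [140.9 -30.9]
stop near top L [135.1   4.6]
```

>>> apply_moves(
  moves=[
    {"jaw": 5,"dp": [0,0,0.4],"dr": [0,0,0]},
    {"jaw": 5,"dp": [0,0,0.4],"dr": [0,0,0]},
    {"jaw": 5,"dp": [0,0,0.2],"dr": [0,0,0]},
    {"jaw": 5,"dp": [0,0,0.1],"dr": [0,0,0]},
    {"jaw": 5,"dp": [0,0,0.02],"dr": [0,0,0]},
    {"jaw": 5,"dp": [0,0,0.01],"dr": [0,0,0]},
    {"jaw": 5,"dp": [0,0,0],"dr": [0,0,0]},
    {"jaw": 5,"dp": [0,0,0],"dr": [0,0,0]},
  ],
)

```text
time: 7.35
tcp_pos: [0.4838, -0.2172, 0.0441]
eef_rot: [[-0.999, -0.037, 0.001], [-0.037, 0.999, -0.0], [-0.0, -0.0, -1.0]]
wrist_force: [0.2, -0.7, -2.9]
gripper_width: 0.0112
finger_force: 59.9
```

Still hanging, by about 1 mm, so I'll feel for the deck.

>>> apply_moves(
  moves=[
    {"jaw": 5,"dp": [0,0,0.01],"dr": [0,0,0]},
    {"jaw": 5,"dp": [0,0,0.01],"dr": [0,0,0]},
    {"jaw": 5,"dp": [0,0,0.005],"dr": [0,0,0]},
    {"jaw": 5,"dp": [0,0,0],"dr": [0,0,0]},
    {"jaw": 5,"dp": [0,0,0],"dr": [0,0,0]},
    {"jaw": 5,"dp": [0,0,0],"dr": [0,0,0]},
    {"jaw": 5,"dp": [0,0,0],"dr": [0,0,0]},
    {"jaw": 5,"dp": [0,0,0],"dr": [0,0,0]},
  ],
)

```text
time: 8.35
tcp_pos: [0.4837, -0.2171, 0.0432]
eef_rot: [[-0.999, -0.037, 0.0], [-0.037, 0.999, -0.0], [-0.0, -0.0, -1.0]]
wrist_force: [-2.5, 0.3, 6.1]
gripper_width: 0.0112
finger_force: 61.2
```

>>> apply_moves(
  moves=[
    {"jaw": 5,"dp": [-0.1,0,-0.002],"dr": [0,0,0]},
    {"jaw": 5,"dp": [-0.18,0,0],"dr": [0,0,0]},
    {"jaw": 5,"dp": [-0.18,0,0],"dr": [0,0,0]},
    {"jaw": 5,"dp": [-0.18,0,0],"dr": [0,0,0]},
    {"jaw": 5,"dp": [-0.18,0,0],"dr": [0,0,0]},
    {"jaw": 5,"dp": [-0.18,0,0],"dr": [0,0,0]},
    {"jaw": 5,"dp": [-0.18,0,0],"dr": [0,0,0]},
    {"jaw": 5,"dp": [0,0,0],"dr": [0,0,0]},
  ],
)

```text
time: 9.35
tcp_pos: [0.5445, -0.2152, 0.0432]
eef_rot: [[-0.999, -0.037, 0.003], [-0.037, 0.999, -0.001], [-0.003, -0.001, -1.0]]
wrist_force: [2.9, 0.0, 2.7]
gripper_width: 0.0112
finger_force: 60.9
```

>>> apply_moves(
  moves=[
    {"jaw": 5,"dp": [-0.08,0,0],"dr": [0,0,0]},
    {"jaw": 5,"dp": [-0.08,0,0],"dr": [0,0,0]},
    {"jaw": 5,"dp": [-0.08,0,0],"dr": [0,0,0]},
    {"jaw": 5,"dp": [-0.08,0,0],"dr": [0,0,0]},
    {"jaw": 5,"dp": [-0.08,0,0],"dr": [0,0,0]},
    {"jaw": 5,"dp": [-0.08,0,0],"dr": [0,0,0]},
    {"jaw": 5,"dp": [0,0,0],"dr": [0,0,0]},
    {"jaw": 5,"dp": [0,0,0],"dr": [0,0,0]},
  ],
)

```text
time: 10.35
tcp_pos: [0.5665, -0.2143, 0.0432]
eef_rot: [[-0.999, -0.036, 0.0], [-0.036, 0.999, -0.001], [-0.0, -0.001, -1.0]]
wrist_force: [-3.1, 0.4, 5.6]
gripper_width: 0.011
finger_force: 61.3
```

>>> apply_moves(
  moves=[
    {"jaw": 5,"dp": [-0.08,0,0],"dr": [0,0,0]},
    {"jaw": 5,"dp": [-0.08,0,0],"dr": [0,0,0]},
    {"jaw": 5,"dp": [-0.08,0,0],"dr": [0,0,0]},
    {"jaw": 5,"dp": [-0.08,0,0],"dr": [0,0,0]},
    {"jaw": 5,"dp": [-0.08,0,0],"dr": [0,0,0]},
    {"jaw": 5,"dp": [-0.08,0,0],"dr": [0,0,0]},
    {"jaw": 5,"dp": [0,0,0],"dr": [0,0,0]},
    {"jaw": 5,"dp": [0,0,0],"dr": [0,0,0]},
  ],
)

```text
time: 11.35
tcp_pos: [0.587, -0.2135, 0.0432]
eef_rot: [[-0.999, -0.035, -0.006], [-0.035, 0.999, -0.001], [0.006, -0.001, -1.0]]
wrist_force: [-12.9, -1.9, 13.1]
gripper_width: 0.0111
finger_force: 62.4
```

>>> apply_moves(
  moves=[
    {"jaw": 5,"dp": [-0.06,0,0],"dr": [0,0,0]},
    {"jaw": 5,"dp": [-0.06,0,0],"dr": [0,0,0]},
    {"jaw": 5,"dp": [-0.06,0,0],"dr": [0,0,0]},
    {"jaw": 5,"dp": [-0.06,0,0],"dr": [0,0,0]},
    {"jaw": 5,"dp": [-0.06,0,0],"dr": [0,0,0]},
    {"jaw": 5,"dp": [-0.06,0,0],"dr": [0,0,0]},
    {"jaw": 5,"dp": [0,0,0],"dr": [0,0,0]},
    {"jaw": 5,"dp": [0,0,0],"dr": [0,0,0]},
  ],
)

```text
time: 12.35
tcp_pos: [0.6069, -0.2129, 0.0432]
eef_rot: [[-0.999, -0.036, -0.003], [-0.036, 0.999, -0.001], [0.003, -0.001, -1.0]]
wrist_force: [-7.0, 0.1, 10.2]
gripper_width: 0.0113
finger_force: 61.8
```

>>> apply_moves(
  moves=[
    {"jaw": 5,"dp": [-0.01,0,0],"dr": [0,0,0]},
    {"jaw": 5,"dp": [-0.01,0,0],"dr": [0,0,0]},
    {"jaw": 5,"dp": [-0.01,0,0],"dr": [0,0,0]},
    {"jaw": 5,"dp": [-0.01,0,0],"dr": [0,0,0]},
    {"jaw": 5,"dp": [-0.01,0,0],"dr": [0,0,0]},
    {"jaw": 5,"dp": [-0.01,0,0],"dr": [0,0,0]},
    {"jaw": 5,"dp": [0,0,0],"dr": [0,0,0]},
    {"jaw": 5,"dp": [0,0,0],"dr": [0,0,0]},
  ],
)

```text
time: 13.35
tcp_pos: [0.6094, -0.2128, 0.0432]
eef_rot: [[-0.999, -0.036, -0.004], [-0.036, 0.999, -0.001], [0.004, -0.001, -1.0]]
wrist_force: [-8.9, -1.7, 9.6]
gripper_width: 0.0112
finger_force: 62.0
```

```bash
python3 - <<'E'
from h import *
s=bot.get_state();print(s['tcp_pos'],s['wrist_force'])
d=grab_frame('side')[:,:,::-1];a=grab_frame('scene')[:,:,::-1]
cv2.imwrite("pics/m3.png",np.hstack([crop(d,270,225,100,80,5),cv2.resize(a[190:290,200:265],(260,400),interpolation=cv2.INTER_CUBIC)]))
E
```

```text
[ 0.60940331 -0.21280595  0.04320832] [-8.88797925 -1.65257496  9.64630295]
```

View pics/m3.png

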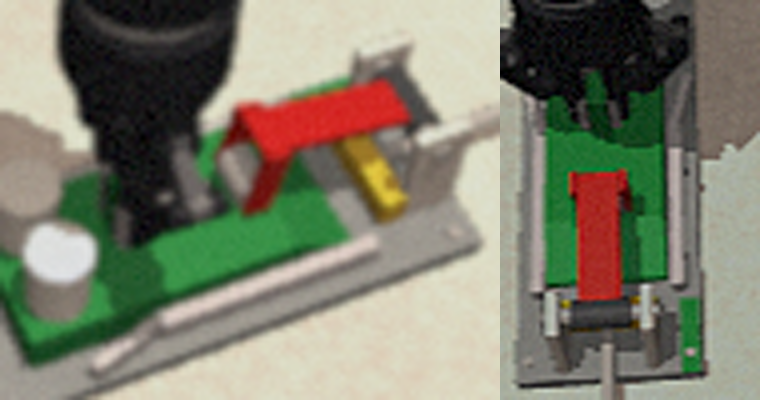

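The side crop shows the nose's right end at about (345,238) and the stop's near foot at about (383,219), with a clear grey gap of roughly 20 mm. The arm is lifted and the roller is on the toe.

```bash
python3 - <<'E'
from h import *
m=np.array([.5983,-.2126]);u=np.array([.99932,.03674]);n=np.array([-u[1],u[0]])
C=cam('side')
for p,z in [((383,219),.012),((338,145),.012),((345,238),.015),((341,140),.031),((388,206),.031)]:
    q=pt(C,270+p[0]/5,225+p[1]/5,z)[:2]-m;print(p,z,np.round([q@u*1e3,q@n*1e3],1))
E
```

```text
(383, 219) 0.012 [138.3 -31.2]
(338, 145) 0.012 [139.6  16.2]
(345, 238) 0.015 [114.4 -35.2]
(341, 140) 0.031 [133.5   7.3]
(388, 206) 0.031 [135.4 -35.5]
```

>>> apply_moves(
  moves=[
    {"jaw": 5,"dp": [-0.04,0,0],"dr": [0,0,0]},
    {"jaw": 5,"dp": [-0.04,0,0],"dr": [0,0,0]},
    {"jaw": 5,"dp": [-0.04,0,0],"dr": [0,0,0]},
    {"jaw": 5,"dp": [-0.04,0,0],"dr": [0,0,0]},
    {"jaw": 5,"dp": [-0.04,0,0],"dr": [0,0,0]},
    {"jaw": 5,"dp": [-0.04,0,0],"dr": [0,0,0]},
    {"jaw": 5,"dp": [0,0,0],"dr": [0,0,0]},
    {"jaw": 5,"dp": [0,0,0],"dr": [0,0,0]},
  ],
)

```text
time: 14.45
tcp_pos: [0.6217, -0.2124, 0.0432]
eef_rot: [[-0.999, -0.036, -0.003], [-0.036, 0.999, -0.001], [0.003, -0.001, -1.0]]
wrist_force: [-7.7, -0.3, 8.8]
gripper_width: 0.0115
finger_force: 61.7
```

>>> apply_moves(
  moves=[
    {"jaw": 5,"dp": [-0.01,0,0],"dr": [0,0,0]},
    {"jaw": 5,"dp": [-0.01,0,0],"dr": [0,0,0]},
    {"jaw": 5,"dp": [-0.01,0,0],"dr": [0,0,0]},
    {"jaw": 5,"dp": [-0.01,0,0],"dr": [0,0,0]},
    {"jaw": 5,"dp": [0,0,0],"dr": [0,0,0]},
    {"jaw": 5,"dp": [0,0,0],"dr": [0,0,0]},
    {"jaw": 5,"dp": [0,0,0],"dr": [0,0,0]},
    {"jaw": 5,"dp": [0,0,0],"dr": [0,0,0]},
  ],
)

```text
time: 15.45
tcp_pos: [0.6234, -0.2124, 0.0432]
eef_rot: [[-0.999, -0.036, -0.003], [-0.036, 0.999, -0.001], [0.003, -0.001, -1.0]]
wrist_force: [-9.2, -0.6, 10.0]
gripper_width: 0.0112
finger_force: 61.9
```

>>> apply_moves(
  moves=[
    {"jaw": 5,"dp": [-0.01,0,0],"dr": [0,0,0]},
    {"jaw": 5,"dp": [-0.01,0,0],"dr": [0,0,0]},
    {"jaw": 5,"dp": [-0.01,0,0],"dr": [0,0,0]},
    {"jaw": 5,"dp": [-0.01,0,0],"dr": [0,0,0]},
    {"jaw": 5,"dp": [0,0,0],"dr": [0,0,0]},
    {"jaw": 5,"dp": [0,0,0],"dr": [0,0,0]},
    {"jaw": 5,"dp": [0,0,0],"dr": [0,0,0]},
    {"jaw": 5,"dp": [0,0,0],"dr": [0,0,0]},
  ],
)

```text
time: 16.45
tcp_pos: [0.6254, -0.2123, 0.0432]
eef_rot: [[-0.999, -0.036, -0.003], [-0.036, 0.999, -0.001], [0.004, -0.001, -1.0]]
wrist_force: [-8.4, -1.3, 9.8]
gripper_width: 0.0112
finger_force: 61.9
```

>>> apply_moves(
  moves=[
    {"jaw": 5,"dp": [-0.01,0,0],"dr": [0,0,0]},
    {"jaw": 5,"dp": [-0.01,0,0],"dr": [0,0,0]},
    {"jaw": 5,"dp": [-0.01,0,0],"dr": [0,0,0]},
    {"jaw": 5,"dp": [0,0,0],"dr": [0,0,0]},
    {"jaw": 5,"dp": [0,0,0],"dr": [0,0,0]},
    {"jaw": 5,"dp": [0,0,0],"dr": [0,0,0]},
    {"jaw": 5,"dp": [0,0,0],"dr": [0,0,0]},
    {"jaw": 5,"dp": [0,0,0],"dr": [0,0,0]},
  ],
)

```text
time: 17.45
tcp_pos: [0.6269, -0.2122, 0.0432]
eef_rot: [[-0.999, -0.036, -0.003], [-0.036, 0.999, -0.001], [0.003, -0.001, -1.0]]
wrist_force: [-9.0, -0.9, 9.2]
gripper_width: 0.0111
finger_force: 61.9
```

>>> apply_moves(
  moves=[
    {"jaw": 5,"dp": [-0.01,0,0],"dr": [0,0,0]},
    {"jaw": 5,"dp": [-0.01,0,0],"dr": [0,0,0]},
    {"jaw": 5,"dp": [-0.01,0,0],"dr": [0,0,0]},
    {"jaw": 5,"dp": [0,0,0],"dr": [0,0,0]},
    {"jaw": 5,"dp": [0,0,0],"dr": [0,0,0]},
    {"jaw": 5,"dp": [0,0,0],"dr": [0,0,0]},
    {"jaw": 5,"dp": [0,0,0],"dr": [0,0,0]},
    {"jaw": 5,"dp": [0,0,0],"dr": [0,0,0]},
  ],
)

```text
time: 18.45
tcp_pos: [0.6275, -0.2122, 0.0432]
eef_rot: [[-0.999, -0.035, -0.005], [-0.035, 0.999, -0.001], [0.005, -0.001, -1.0]]
wrist_force: [-11.1, -0.7, 11.1]
gripper_width: 0.0115
finger_force: 62.2
```

>>> apply_moves(
  moves=[
    {"jaw": 5,"dp": [-0.006,0,0],"dr": [0,0,0]},
    {"jaw": 5,"dp": [-0.006,0,0],"dr": [0,0,0]},
    {"jaw": 5,"dp": [0,0,0],"dr": [0,0,0]},
    {"jaw": 5,"dp": [0,0,0],"dr": [0,0,0]},
    {"jaw": 5,"dp": [0,0,0],"dr": [0,0,0]},
    {"jaw": 5,"dp": [0,0,0],"dr": [0,0,0]},
    {"jaw": 5,"dp": [0,0,0],"dr": [0,0,0]},
    {"jaw": 5,"dp": [0,0,0],"dr": [0,0,0]},
  ],
)

```text
time: 19.45
tcp_pos: [0.6275, -0.2122, 0.0432]
eef_rot: [[-0.999, -0.035, -0.006], [-0.035, 0.999, -0.001], [0.006, -0.001, -1.0]]
wrist_force: [-12.7, -0.9, 12.2]
gripper_width: 0.0111
finger_force: 62.3
```

```bash
python3 - <<'E'
from h import *
s=bot.get_state();print(s['tcp_pos'],s['wrist_force'])
d=grab_frame('side')[:,:,::-1]
cv2.imwrite("pics/m4.png",crop(d,300,225,80,60,9))
E
```

```text
[ 0.62749574 -0.21217744  0.04319884] [-12.70459802  -0.87019164  12.17313663]
```

View pics/m4.png

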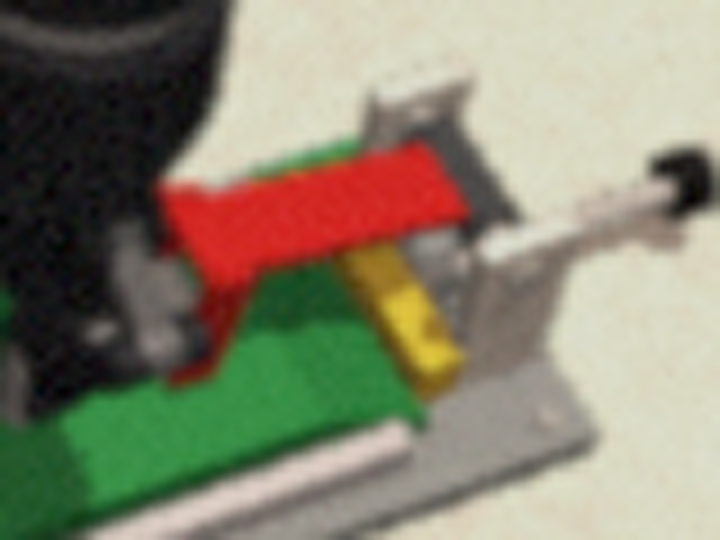

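Contact with the stop is confirmed: no motion, and the force is rising. The side view shows the nose against the yellow block. I'll relax the push, then open.

>>> apply_moves(
  moves=[
    {"jaw": 5,"dp": [0.02,0,0],"dr": [0,0,0]},
    {"jaw": 5,"dp": [0.02,0,0],"dr": [0,0,0]},
    {"jaw": 5,"dp": [0,0,0],"dr": [0,0,0]},
    {"jaw": 5,"dp": [0,0,0],"dr": [0,0,0]},
    {"jaw": 5,"dp": [0,0,0],"dr": [0,0,0]},
    {"jaw": 5,"dp": [0,0,0],"dr": [0,0,0]},
    {"jaw": 5,"dp": [0,0,0],"dr": [0,0,0]},
    {"jaw": 5,"dp": [0,0,0],"dr": [0,0,0]},
  ],
  newtons=30,
)

```text
time: 20.5
tcp_pos: [0.6276, -0.2122, 0.0432]
eef_rot: [[-0.999, -0.036, -0.002], [-0.036, 0.999, -0.001], [0.003, -0.001, -1.0]]
wrist_force: [-7.3, -0.2, 8.4]
gripper_width: 0.0115
finger_force: 61.7
```

>>> apply_moves(
  moves=[
    {"jaw": 5,"dp": [0.015,0,0],"dr": [0,0,0]},
    {"jaw": 5,"dp": [0.01,0,0],"dr": [0,0,0]},
    {"jaw": 5,"dp": [0,0,0],"dr": [0,0,0]},
    {"jaw": 40,"dp": [0,0,0],"dr": [0,0,0]},
    {"jaw": 40,"dp": [0,0,0],"dr": [0,0,0]},
    {"jaw": 40,"dp": [0,0,0],"dr": [0,0,0]},
    {"jaw": 40,"dp": [0,0,0],"dr": [0,0,0]},
    {"jaw": 40,"dp": [0,0,0],"dr": [0,0,0]},
  ],
)

```text
time: 21.5
tcp_pos: [0.6279, -0.2117, 0.0425]
eef_rot: [[-0.999, -0.037, -0.0], [-0.037, 0.999, 0.0], [0.0, 0.0, -1.0]]
wrist_force: [-0.0, -0.6, 0.0]
gripper_width: 0.0402
finger_force: 0.0
```

>>> apply_moves(
  moves=[
    {"jaw": 40,"dp": [0,0,-0.1],"dr": [0,0,0]},
    {"jaw": 40,"dp": [0,0,-0.3],"dr": [0,0,0]},
    {"jaw": 40,"dp": [0,0,-0.5],"dr": [0,0,0]},
    {"jaw": 40,"dp": [0,0,-0.7],"dr": [0,0,0]},
    {"jaw": 40,"dp": [0,0,-0.7],"dr": [0,0,0]},
    {"jaw": 40,"dp": [0.8,0,-0.5],"dr": [0,0,0]},
    {"jaw": 40,"dp": [0.8,0,0],"dr": [0,0,0]},
    {"jaw": 40,"dp": [0.8,0,0],"dr": [0,0,0]},
  ],
)

```text
time: 22.5
tcp_pos: [0.5074, -0.2164, 0.1845]
eef_rot: [[-0.999, -0.037, 0.002], [-0.037, 0.999, -0.002], [-0.002, -0.002, -1.0]]
wrist_force: [-0.2, -0.9, 1.2]
gripper_width: 0.0403
finger_force: 0.0
```

```bash
python3 - <<'E'
from h import *
d=grab_frame('side')[:,:,::-1];a=grab_frame('scene')[:,:,::-1]
cv2.imwrite("pics/m5.png",np.hstack([crop(d,270,215,100,100,5),cv2.resize(a[170:290,195:265],(292,500),interpolation=cv2.INTER_CUBIC)]))
E
```

```text
(no output)
```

View pics/m5.png

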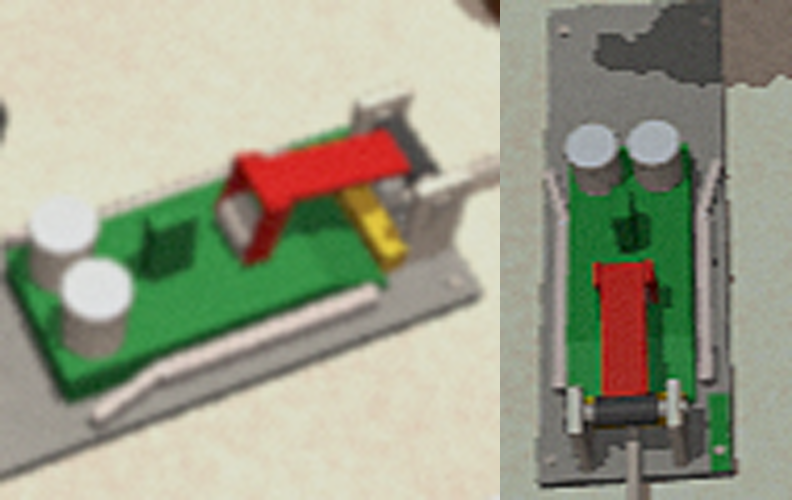

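The rack is flat and square between the rails, its nose against the yellow stop, the roller on its toe, and the gripper is clear, so I'm handing in.

```bash
python3 -c "
from rig import sign_off
print(sign_off())"
```

```text
the job is handed in; nothing more can be done
None
```

I handed the job in at about 22.6 s: the last pictures show the green rack released and flat between the guides, its nose against the yellow stop and the roller on its toe; sign_off returned no verdict.

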